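# Draw the green block out of a deep lane with the hooked picker

## Robot

A 6-joint arm with a two-finger parallel gripper is mounted at the origin on a cart in front of the work surface, level with it; the furniture and walls round the work are solid. World frame = base frame: x ahead of the robot, y to its left, z up, the work surface at z = 0. Lengths are in m, angles in rad, forces in N, time in s.
With the tool pointing down it reaches from about 0.375 to 0.9 m from the base axis. Payload 3.1 kg.
Tool frame: the origin (TCP) lies midway between the tips of the shut fingers; the grasp point (between the pads) lies 19 mm behind it; z points along the fingers, y is the line along which they close (so a half turn about z gives the same grasp; the last joint's range is limited). The gripper opens to 85 mm and grips with 20 to 120 N. Pads are 22 mm wide; open, the fingers measure 114 mm over their backs; the gripper's body (76 mm by 85 mm) begins 54 mm behind the grasp point. The pads swing forward as they close: fully open they stand 13 mm farther back than shut.
Start: joints at [1.107, 0.527, 1.433, -0, 1.181, -0.178], TCP at [0.176, 0.6, 0.231] pointing down, gripper open.
Joint ranges: [-3.08, 3.08], [-0.75, 2.2], [0.22, 2.44], [-1.43, 4.57], [0, 2.65], [-2.85, 2.85]. Speed limits (rad/s): [2.79, 2.79, 3.14, 3.14, 3.14, 3.14].

## Interface

Orientations are given as a unit quaternion [x, y, z, w].
In Python, from station import manip gives the robot as it stands.
- The arm moves only by the tool step_arm, never from a script. Its argument "targets" is text: rows parted by semicolons, each of 4 numbers parted by spaces: the shift along the tool's x, y, z in mm, then the turn about the tool's z in degrees. A call has 1 to 12 rows; each row is the pose to reach, as a shift and turn from the pose commanded when the call began, along the tool's axes at that moment; what a row does not reach only later rows make up. A row lasts 1/10 s, in which the tool goes at most 50 mm and 8.59 degrees, less where a joint would pass 70% of its speed; a pose out of reach is approached as far as the arm can. A call with a gripper value outside its range is refused whole. "gripper" is the closure, from 0 (fully open) to 1 (shut), set as the call begins (left out, the last holds). The fingers move at their own pace and stop on an object; "squeeze" is the grip in N (left out, the last holds). Time passes only in rows, so rows that repeat a pose let the fingers close. It gives the time, the measured TCP pose, the force, the opening and the grip force at its end, in the units of the state.
- manip.sense(): the state, without advancing time (a new reading comes with each control period).
- manip.snapshot(name): name is "scene" or "top" or "wrist"; returns the picture (420x560x3 uint8, red, green, blue); there is no depth.
- manip.get_calibration(name): a dict with "fov_y" (degrees; the focal length in pixels is half the picture's height over the tangent of half this angle, whatever the lens; pixels are square), "cx", "cy" (the principal point, pixels), "extrinsics" (4x4, takes a point from camera to world coordinates); the wrist camera has in their place "tool_from_camera" (4x4, takes a point from camera to tool coordinates, whose origin is the TCP and whose axes are the flange's). Camera axes: x right, y down, z forward; pixel columns grow to the right and rows downward; lengths in m; the calibration is good to about 2 mm. A picture is of the moment at which its call begins: read the wrist's pose just before it. get_calibration takes no time and is no camera call.
- manip.sign_off(): hands the job in; it is judged then, once.
Trained networks look in the newest picture that a camera, given by its name, has taken for a name from the list of things; names that differ only in an ending like _2 or _b are one class to them, and where a whole thing is asked for, a point or a joint stands for the part that bears it (a point fixed in the world has none). Each returns a list of dicts, best first, with "p" (0 to 1); they miss things now and then, are a little off and sometimes report something else, mostly with a low value. They report only what shows in the picture. A call takes as long as a camera call.
- manip.recognise(camera, query): "position" ([column, row] in pixels, amid what is visible of it).
- manip.masks_of(camera, query): "pixels" (420x560 bool, what is visible of it) and "position" ([column, row] in pixels, amid what is visible of it).
- manip.mark_of(camera, query): "position" ([column, row] in pixels: a listed point, or the origin of a listed thing).
The state is a dict: "t": time; "q": joint angles; "qd": joint speeds; "tau": joint torques, N m; "tcp_pos": TCP position; "tool_rot": TCP orientation; "force": force on the tool from outside, world axes, zero at the start; "ft_torque": the same for the moment, N m; "finger_gap": opening from 0.0 (shut) to 1.0 (fully open); "gripper_force": force on a finger pad.
Only numpy, scipy, OpenCV 4.12 (cv2) and the standard library are available. Lean on these libraries where they do the work, as an engineer would, in place of code of your own. Each camera call takes 0.05 s, during which the arm holds its last target. There are 200 camera calls.

## Task

The green cassette block sits deep in one of the three narrow sloping lanes of the white block magazine. Take the orange-handled hooked picker from its rest, use its hook to draw the green block up its lane and leave it lying flat, right way up, on the magazine's level front ledge, then lay the picker back in both notches of its rest as it lay before. Do not touch the blocks with the fingers, and leave the white and pink blocks where they are.

Things in the scene. Friction and masses are not known exactly. Their poses are not given: they have to be found in the camera images.
- magazine: White fixed block magazine. Origin: mouth edge of the middle lane's floor, 86 mm above the bench; x level towards the deep end, y across, z up. Three lanes, centre lines y = -46, 0, +46, run from x = 0 to +x sloping DOWN at 25 degrees: 150 long on the slope, 40 wide, 56 high square to the floor (black rubber), closed at the bottom. Mouths face roughly the robot's right.
- ledge (a point): Middle of the magazine's level front ledge: top flush with the lane floors' mouth edge (z = 0 of the magazine), x = 0 to -73 of the magazine, 134 wide, with rims 12 high on its three other sides. Axes as the magazine's.
- roof_edge (a point): Middle of the roof's underside edge over the mouths, 24 in and 51 above the magazine's origin. The roof is of clear strips 4 thick, parallel to the lane floors, with a 16 mm viewing slot over each lane.
- cassette_b1: The GREEN cassette block, 40 x 28 x 11 mm, about 20 g: flat 6 mm base with a smaller wax block on top. Origin: centre of its underside; x along its length, +x end steep and lying deeper in the lane, -x (sloping label end) up towards the mouth; z up through the wax. Its centre starts about 100 mm down the lane; friction holds it on the rubber. To be drawn out; its lane varies.
- cassette_b0: The WHITE cassette block, 40 x 28 x 11 mm, about 20 g: flat 6 mm base with a smaller wax block on top. Origin: centre of its underside; x along its length, +x end steep and lying deeper in the lane, -x (sloping label end) up towards the mouth; z up through the wax. Its centre starts about 100 mm down the lane; friction holds it on the rubber. Stays.
- cassette_b2: The PINK cassette block, 40 x 28 x 11 mm, about 20 g: flat 6 mm base with a smaller wax block on top. Origin: centre of its underside; x along its length, +x end steep and lying deeper in the lane, -x (sloping label end) up towards the mouth; z up through the wax. Its centre starts about 100 mm down the lane; friction holds it on the rubber. Stays.
- picker: Loose hooked picker, 120 g, lies level in its rest. Origin on the handle's axis at the place to grip; x along the tool to the hook, z up. Orange handle x = -64 to +58, 16 wide (y), 18 high (z); steel rod, diameter 8, on the same axis; hook: flat blade at x = 233 to 237, 18 wide, from z = +4 down to z = -20 (points to -z).
- rest: Fixed grey picker rest, base 200 x 50 x 6 mm. Origin on the bench under the seat; x along it to the hook end, z up. Two notched posts 8 thick: at x = -42 (notch 24 wide, bottom z = 43, for the handle) and x = +100 (notch 18 wide, bottom z = 48, for the rod); post tops at z = 62 and 64.
- rest_seat (a point): Point 52 above the rest's origin: where the picker's origin lies when it is in the rest, with the picker's x along the rest's x.

How it is judged:
On the way, in this order (a step that is already met when the one before it is completed fails the run):
1. the picker is lifted off its rest (distance between picker and rest_seat above 0.04 m), for 0.1 s.
2. the picker pulls the green block while it is still inside its lane (contact force between picker and cassette_b1 above 0.02 N and x of cassette_b1 in the frame of magazine between 0 and 0.075 m), for 0.04 s.
3. the green block lies flat on the ledge, wholly out of the lane (x of cassette_b1 in the frame of magazine between -0.075 and -0.016 m and y of cassette_b1 in the frame of magazine between -0.067 and 0.067 m and z of cassette_b1 in the frame of magazine between -0.005 and 0.006 m and angle between cassette_b1's own z axis and vertical below 0.12 rad), for 0.2 s.
At the end, for the whole second after the job is handed in: The green block lies at rest, flat and right way up (within 7 degrees), wholly out of its lane on the ledge; the picker lies at rest in both notches of its rest, hook down, within 18 mm lengthways, 7 mm sideways and 5 mm in height of where it lay (all of step 3 and linear speed of each of cassette_b1, picker below 0.02 m/s and x of picker in the frame of rest between -0.018 and 0.018 m and y of picker in the frame of rest between -0.007 and 0.007 m and z of picker in the frame of rest between 0.047 and 0.057 m and angle between the x axis of picker and the x axis of rest, either way round below 0.09 rad and angle between picker's own z axis and vertical below 0.15 rad); the robot touches nothing.
It fails at once if the fingers touch a block (contact force between the fingers and cassette_b0 above 0.3 N or contact force between the fingers and cassette_b1 above 0.3 N or contact force between the fingers and cassette_b2 above 0.3 N).
It fails at once if the white or the pink block is moved by over 12 mm (distance of any of cassette_b0, cassette_b2 from where it was at the start of the episode above 0.012 m).
It also fails if it takes over 54 s, if anything falls off the work surface, if the arm or the gripper's body presses on something with over 40 N, if the wrist force passes 120 N, or if a joint passes its speed limit or range.

## Working session

There is one attempt and no reset: what is moved stays moved. The work goes in short steps, Python scripts to look and compute and a tool call to move; the robot and the scene stay as the last step left them, time stands still between calls to the robot, and variables do not carry over. Pictures are saved under pics/ and viewed, at most 10 in all, crops included, and the job is handed in when it is done.

Besides the shell and the picture viewer there is one more tool, called after "Request:" by a JSON object that holds its "name" and its "arguments". step_arm: Moves the arm, as the interface text tells. Its arguments: {"type":"object","properties":{"targets":{"type":"string"},"gripper":{"type":"number"},"squeeze":{"type":"number"}},"required":["targets"]}

```bash
mkdir -p pics; ls; cat > h.py <<'E'
import numpy as np, cv2
from scipy.spatial.transform import Rotation as R
from station import manip
def cal(n):
    c=manip.get_calibration(n); f=210/np.tan(np.radians(c["fov_y"])/2)
    if "extrinsics" in c: T=np.array(c["extrinsics"])
    else:
        s=manip.sense(); W=np.eye(4); W[:3,:3]=R.from_quat(s["tool_rot"]).as_matrix(); W[:3,3]=s["tcp_pos"]
        T=W@np.array(c["tool_from_camera"])
    return f,c["cx"],c["cy"],T
def ray(C,p):
    f,cx,cy,T=C; d=T[:3,:3]@np.array([(p[0]-cx)/f,(p[1]-cy)/f,1]); return T[:3,3],d/np.linalg.norm(d)
def onz(C,p,z):
    o,d=ray(C,p); return o+d*(z-o[2])/d[2]
def proj(C,X):
    f,cx,cy,T=C; x=(np.atleast_2d(X)-T[:3,3])@T[:3,:3]; return np.c_[cx+f*x[:,0]/x[:,2],cy+f*x[:,1]/x[:,2]]
def tri(obs):
    A=np.zeros((3,3));b=np.zeros(3)
    for C,p in obs:
        o,d=ray(C,p);P=np.eye(3)-np.outer(d,d);A+=P;b+=P@o
    X=np.linalg.solve(A,b); return X,[np.round(proj(C,X)[0]-p,1) for C,p in obs]
def save(n,name): 
    im=manip.snapshot(n); cv2.imwrite(f"pics/{name}.png",im[:,:,::-1]); return im
E
python3 - <<'E'
from h import *
ims=[save(n,n+"0") for n in("scene","top")]
cv2.imwrite("pics/both0.png",cv2.resize(np.hstack(ims)[:,:,::-1],(800,300),interpolation=cv2.INTER_AREA))
np.set_printoptions(precision=4,suppress=True)
for n in("scene","top"):
    C=cal(n); print(n,C[0],C[3].tolist())
    for q in ["magazine","ledge","roof_edge","cassette_b1","cassette_b0","cassette_b2","picker","rest","rest_seat"]:
        print(n,q,[(np.round(r["position"],1),round(r["p"],2)) for r in manip.mark_of(n,q)[:2]])
print(manip.sense())
E
```

```text
pics
scene 519.6535304094908 [[-0.8243505596134513, 0.35098743656524667, -0.44413283400166065, 0.9707434353460134], [0.565889031996042, 0.49059324485448325, -0.6626370587053909, 0.6138544450117298], [-0.01468871442884779, -0.797575129675259, -0.6030407566590518, 0.7413262764911174], [0.0, 0.0, 0.0, 1.0]]
scene magazine [(array([271.4, 259.1]), 0.85), (array([264.8, 200.2]), 0.19)]
scene ledge [(array([258. , 253.2]), 0.75)]
scene roof_edge [(array([280.3, 248.4]), 0.66)]
scene cassette_b1 []
scene cassette_b0 []
scene cassette_b2 []
scene picker [(array([265.4, 186.7]), 0.68)]
scene rest [(array([263.6, 200.4]), 0.87)]
scene rest_seat [(array([264. , 183.1]), 0.93)]
top 509.23024355721367 [[0.02275350279749793, -0.9948308481260789, 0.09896394155039959, 0.4216959518057193], [-0.9997171152828846, -0.02332697031382244, -0.004641321627052838, -0.0749926769796651], [0.0069258588573519065, -0.09883033983916423, -0.9950801959673219, 1.0752582626718763], [0.0, 0.0, 0.0, 1.0]]
top magazine [(array([223.8, 185.4]), 0.65)]
top ledge [(array([243.9, 179.4]), 0.75)]
top roof_edge [(array([207.8, 
[... 157 characters left out ...]
 191.6]), 0.52)]
top cassette_b2 [(array([182.2, 215.2]), 0.59), (array([181. , 191.6]), 0.52)]
top picker [(array([345.3, 267.8]), 0.88)]
top rest [(array([345.5, 269.5]), 0.72)]
top rest_seat [(array([350.6, 265.7]), 0.66)]
{'t': 1.0, 'q': array([ 1.1075,  0.5275,  1.4327,  0.    ,  1.1814, -0.1785]), 'qd': array([-0.0018,  0.0015, -0.0004, -0.0007,  0.0017, -0.0003]), 'tau': array([  0.0018, -44.2331, -17.843 ,  -0.0002,   0.0008,  -0.    ]), 'tcp_pos': array([0.1755, 0.5998, 0.2313]), 'tool_rot': array([ 0.1419,  0.9899, -0.    , -0.    ]), 'force': array([ 0.4217, -0.1309, -0.1672]), 'ft_torque': array([ 0.0288, -0.0046, -0.0224]), 'gripper_force': 0.0, 'finger_gap': 0.9999611998537329}
```

View pics/scene0.png

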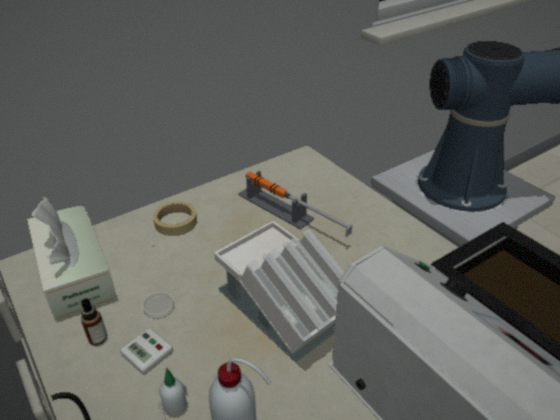

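View pics/top0.png

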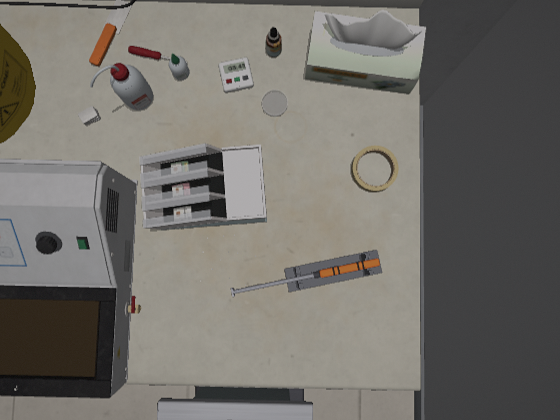

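The top view shows the magazine around (205,187) with its ledge on the right side. The picker lies in its rest from (380,263) to (234,292), hook towards image left. I can't tell the block colours at this size, so I'll compute positions and enlarge the lanes.

```bash
python3 - <<'E'
from h import *
np.set_printoptions(precision=4,suppress=True)
S,T=cal("scene"),cal("top")
for n,s,t in [("mag",(271.4,259.1),(223.8,185.4)),("ledge",(258,253.2),(243.9,179.4)),("roof",(280.3,248.4),(207.8,183)),("picker",(265.4,186.7),(345.3,267.8)),("seat",(264,183.1),(350.6,265.7)),("rest",(263.6,200.4),(345.5,269.5))]:
    print(n,*tri([(S,s),(T,t)]))
print("mag z.086",onz(T,(223.8,185.4),.086),onz(S,(271.4,259.1),.086))
# ledge inner rim corners seen in top
top=cv2.imread("pics/top0.png")
for q in["picker","rest","magazine"]:
    for n,C in(("top",T),("scene",S)):
        m=manip.masks_of(n,q)
        if m:
            p=m[0]["pixels"]; ys,xs=np.nonzero(p); r=cv2.minAreaRect(np.c_[xs,ys].astype(np.float32)); b=cv2.boxPoints(r)
            print(q,n,round(m[0]["p"],2),p.sum(),b.round(1).tolist())
            if n=="top": print([onz(C,x,{"picker":.052,"rest":.006,"magazine":.09}[q])[:2].round(4).tolist() for x in b])
c=top[135:240,130:280]; cv2.imwrite("pics/lanes.png",cv2.resize(c,None,fx=5,fy=5,interpolation=cv2.INTER_CUBIC))
E
```

```text
mag [0.5834 0.0289 0.0903] [array([0.1, 0. ]), array([ 0. , -0.1])]
ledge [ 0.5941 -0.0072  0.0842] [array([-2. , -0.2]), array([-1.2,  1.5])]
roof [0.5805 0.0542 0.1333] [array([0.3, 0. ]), array([ 0.2, -0.2])]
picker [ 0.4304 -0.2171  0.05  ] [array([1. , 0.1]), array([ 0.7, -0.9])]
seat [ 0.4324 -0.225   0.0568] [array([-0.3, -0. ]), array([-0.2,  0.3])]
rest [ 0.4289 -0.2251  0.0048] [array([1.8, 0.1]), array([ 1.3, -1.7])]
mag z.086 [0.584  0.0295 0.086 ] [0.581 0.025 0.086]
picker top 0.8 868 [[230.10000610351562, 287.6000061035156], [378.0, 258.0], [379.70001220703125, 266.29998779296875], [231.8000030517578, 295.79998779296875]]
[[0.3842, 0.0136], [0.4497, -0.281], [0.4332, -0.2844], [0.368, 0.0098]]
picker scene 0.93 719 [[243.1999969482422, 178.0], [248.60000610351562, 168.3000030517578], [354.0, 226.60000610351562], [348.6000061035156, 236.39999389648438]]
rest top 0.59 1563 [[283.5, 268.6000061035156], [376.79998779296875, 249.39999389648438], [381.6000061035156, 272.8999938964844], [288.29998779296875, 292.1000061035156]]
[[0.4243, -0.0925], [0.4689, -0.2876], [0.42, -0.2979], [0.3759, -0.1037]]
rest scene 0.95 1354 [[237.1999969482422, 195.3000030517578], [253.1999969482422, 165.60000610351562], [321.1000061035156, 202.1999969482422], [305.1000061035156, 231.89999389648438]]
magazine top 0.88 9409 [[136.60000610351562, 149.3000030517578], [260.20001220703125, 139.0], [267.1000061035156, 222.0], [143.5, 232.3000030517578]]
[[0.6511, 0.2028], [0.6778, -0.0396], [0.5135, -0.0574], [0.4879, 0.1812]]
magazine scene 0.98 11384 [[198.6999969482422, 265.20001220703125], [282.8999938964844, 196.1999969482422], [370.29998779296875, 303.0], [286.1000061035156, 372.0]]
```

View pics/lanes.png

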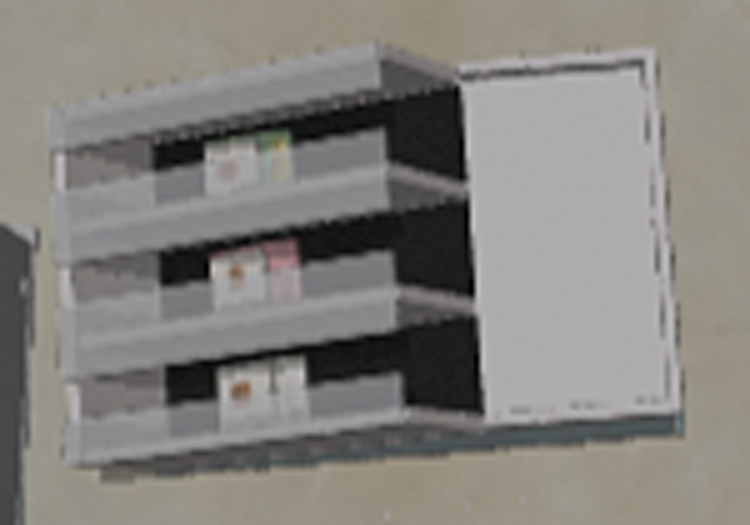

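The lane crop shows the green-labelled block in the uppermost lane, the one farthest from the robot, at crop (248,160). Pink is in the middle lane and white is in the near one. The mouth edge runs from crop (462,82) to (490,425).

```bash
python3 - <<'E'
from h import *
np.set_printoptions(precision=4,suppress=True)
T=cal("top")
g=lambda u,v,z: onz(T,(130+u/5-.4,135+v/5-.4),z)
a,b=g(462,82,.086),g(488,424,.086)
print("edge",a,b,np.linalg.norm(a-b),"mid",(a+b)/2, "yaw from edge (xaxis)",np.degrees(np.arctan2((b-a)[1],(b-a)[0]))-90+180)
c,d=g(655,50,.098),g(682,408,.098)
print("rim",c,d,np.linalg.norm(c-d),np.degrees(np.arctan2((d-c)[1],(d-c)[0])))
print("side rim", np.degrees(np.arctan2(*( (g(462,72,.098)-c)[[1,0]] ))))
for n,u,v in(("green",248,162),("pink",255,274),("white",262,392)):
    print(n,g(u,v,.086-.0423+.009))
E
```

```text
edge [0.6527 0.0353 0.086 ] [0.5171 0.0206 0.086 ] 0.13637157838306999 mid [0.5849 0.028  0.086 ] yaw from edge (xaxis) -83.80484435155444
rim [ 0.6645 -0.041   0.098 ] [ 0.5239 -0.0551  0.098 ] 0.14126943629514233 -174.26774071600255
side rim 98.03579744988193
green [0.6252 0.125  0.0527]
pink [0.5792 0.1202 0.0527]
white [0.5312 0.1154 0.0527]
```

```bash
cat >> h.py <<'E'
def plan(wps):
    """world waypoints (x,y,z,yaw deg of tool x or None) -> rows in the tool axes (mm, deg)"""
    s=manip.sense(); M=R.from_quat(s["tool_rot"]).as_matrix(); y0=np.degrees(np.arctan2(M[1,0],M[0,0]))
    print("t",round(s["t"],2),"tcp",s["tcp_pos"].round(4),"yaw",y0.round(2),"F",s["force"].round(2),"gap",round(s["finger_gap"],3))
    for x,y,z,a in wps:
        d=M.T@(np.array([x,y,z])-s["tcp_pos"])*1000
        t=0 if a is None else -((a-y0+180)%360-180)
        print("%.1f %.1f %.1f %.1f"%(*d,t))
E
python3 - <<'E'
from h import *
plan([(.176,.6,.42,None),(.42,.42,.42,143),(.55,.1,.42,120),(.4285,-.18,.32,102.6)])
E
```

```text
t 1.3 tcp [0.1756 0.5998 0.2313] yaw 163.68 F [-0.95 -0.08  0.07] gap 1.001
-0.4 0.3 -188.7 0.0
-285.1 -103.9 -188.7 20.7
-499.8 -374.5 -188.7 43.7
-461.9 -677.3 -88.7 61.1
```

Request:
{"name": "step_arm", "arguments": {"targets": "0 0 -190 0;0 0 -190 0;0 0 -190 0;0 0 -190 0;-285 -104 -190 21;-285 -104 -190 21;-285 -104 -190 21;-285 -104 -190 21;-285 -104 -190 21;-285 -104 -190 21;-285 -104 -190 21;-500 -375 -190 44"}}

```text
t: 2.5
tcp_pos: [0.4384, 0.3757, 0.4207]
tool_rot: [0.39, 0.921, 0.001, -0.001]
force: [0.6, -0.5, -0.3]
finger_gap: 0.998
gripper_force: 0.0
```

```bash
python3 - <<'E'
from h import *
plan([(.55,.1,.42,120),(.4285,-.18,.32,102.6)])
E
```

```text
t 2.5 tcp [0.4384 0.3757 0.4207] yaw 134.08 F [ 0.56 -0.54 -0.27] gap 0.998
-275.7 -111.7 -0.1 14.1
-392.5 -393.8 99.2 31.5
```

Request:
{"name": "step_arm", "arguments": {"targets": "-276 -112 0 14;-276 -112 0 14;-276 -112 0 14;-276 -112 0 14;-276 -112 0 14;-276 -112 0 14;-392 -394 100 31;-392 -394 100 31;-392 -394 100 31;-392 -394 100 31;-392 -394 100 31;-392 -394 100 31"}}

```text
t: 3.7
tcp_pos: [0.4355, -0.1646, 0.3276]
tool_rot: [0.622, 0.783, 0.0, 0.0]
force: [0.6, -1.2, -0.6]
finger_gap: 0.995
gripper_force: 0.0
```

Request:
{"name": "step_arm", "arguments": {"targets": "0 0 0 0;0 0 0 0;0 0 0 0"}}

```text
t: 4.0
tcp_pos: [0.437, -0.1629, 0.3283]
tool_rot: [0.621, 0.783, 0.0, 0.0]
force: [0.2, 1.4, -0.5]
finger_gap: 1.002
gripper_force: 0.0
```

```bash
python3 - <<'E'
from h import *
np.set_printoptions(precision=4,suppress=True)
C=cal("wrist"); im=save("wrist","w1")
for q in("picker","rest","rest_seat","ledge","magazine","roof_edge"):
    for r in manip.mark_of("wrist",q)[:1]:
        z={"picker":.052,"rest":0,"rest_seat":.052,"ledge":.086,"magazine":.086,"roof_edge":.137}[q]
        print(q,round(r["p"],2),np.round(r["position"],1),onz(C,r["position"],z))
for q,z in(("picker",.056),("rest",.006)):
    for r in manip.masks_of("wrist",q)[:1]:
        ys,xs=np.nonzero(r["pixels"]); b=cv2.boxPoints(cv2.minAreaRect(np.c_[xs,ys].astype(np.float32)))
        w=np.array([onz(C,x,z)[:2] for x in b]); print(q,round(r["p"],2),b.round(),w.tolist())
plan([(.4285,-.18,.32,102.6)])
E
```

```text
picker 0.88 [263.9 214.7] [ 0.4264 -0.2216  0.052 ]
rest 0.76 [267.3 205.8] [ 0.429  -0.2217  0.    ]
rest_seat 0.77 [268.2 214.7] [ 0.4322 -0.2202  0.052 ]
ledge 0.71 [441.4  77.4] [ 0.5895 -0.0044  0.086 ]
magazine 0.69 [449.6  44.7] [0.5861 0.0297 0.086 ]
roof_edge 0.73 [486.5   2.5] [0.5849 0.0546 0.137 ]
picker 0.83 [[257.  24.]
 [272.  24.]
 [273. 257.]
 [258. 257.]] [[0.3679070749843544, 0.008147172341999381], [0.3852448529230509, 0.01232055992978548], [0.45339069396218196, -0.27949409643724576], [0.43227607566878, -0.28458927377212706]]
rest 0.82 [[249. 121.]
 [284. 121.]
 [284. 250.]
 [249. 250.]] [[0.37602493247970414, -0.10310436121471007], [0.42500488897932626, -0.09162018866975065], [0.4709974954617044, -0.28575232560612507], [0.41614173752546685, -0.29859121987243187]]
t 4.45 tcp [ 0.4366 -0.1634  0.3279] yaw 103.14 F [0.14 0.81 0.13] gap 0.998
-14.3 -11.6 7.9 0.5
```

View pics/w1.png

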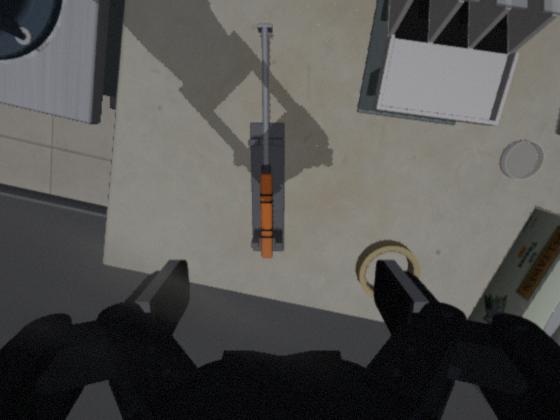

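The wrist view shows the picker running straight up the picture, handle end at (266,257) and hook at (264,25). That matches the computed axis (yaw 102.8°). The ledge and lane mouths are at top right, around (445,75). Next I go down to the handle.

Request:
{"name": "step_arm", "arguments": {"targets": "-54 -21 50 0.4;-54 -21 100 0.4;-54 -21 150 0.4;-54 -21 200 0.4;-54 -21 230 0.4;-54 -21 230 0.4;-54 -21 230 0.4"}}

```text
t: 5.15
tcp_pos: [0.428, -0.2211, 0.0975]
tool_rot: [0.625, 0.781, 0.0, -0.001]
force: [0.5, -1.4, 1.7]
finger_gap: 0.997
gripper_force: 0.0
```

```bash
python3 - <<'E'
from h import *
plan([(.4285,-.2205,.034,102.8)])
E
```

```text
t 5.15 tcp [ 0.428  -0.2211  0.0975] yaw 102.69 F [ 0.55 -1.44  1.65] gap 0.997
0.3 0.7 63.5 -0.1
```

Request:
{"name": "step_arm", "arguments": {"targets": "0 0 40 0;0 0 63 0;0 0 63 0;0 0 63 0"}}

```text
t: 5.55
tcp_pos: [0.43, -0.2226, 0.0378]
tool_rot: [0.625, 0.781, -0.0, 0.003]
force: [-0.7, 1.0, -0.4]
finger_gap: 0.996
gripper_force: 0.0
```

Request:
{"name": "step_arm", "arguments": {"targets": "0 0 0 0;0 0 0 0;0 0 0 0;0 0 0 0;0 0 0 0;0 0 0 0;0 0 0 0;0 0 0 0", "gripper": 1, "squeeze": 40}}

```text
t: 6.35
tcp_pos: [0.4283, -0.2214, 0.0352]
tool_rot: [0.625, 0.781, 0.0, 0.0]
force: [0.4, -0.6, 5.4]
finger_gap: 0.183
gripper_force: 40.8
```

Request:
{"name": "step_arm", "arguments": {"targets": "0 0 -20 0;0 0 -50 0;0 0 -100 0;0 0 -150 0;0 0 -150 0;0 0 -150 0"}}

```text
t: 6.95
tcp_pos: [0.4284, -0.2214, 0.1856]
tool_rot: [0.625, 0.781, -0.0, 0.001]
force: [-0.9, -0.3, -1.3]
finger_gap: 0.182
gripper_force: 39.8
```

```bash
python3 - <<'E'
from h import *
C=cal("wrist"); im=save("wrist","w2")
s=manip.sense();print(s["force"],s["ft_torque"],s["tcp_pos"],s["finger_gap"])
sc=save("scene","s2")
c=np.hstack([im[0:420,140:420],cv2.resize(sc[130:270,180:420],(720,420),interpolation=cv2.INTER_CUBIC)[:,:500]])
cv2.imwrite("pics/c2.png",c[:,:,::-1])
E
```

```text
[-0.20306629  0.76055771 -1.26775494] [-0.05607059  0.00551525 -0.01926945] [ 0.42742218 -0.22065613  0.18428344] 0.17866286800599893
```

View pics/c2.png

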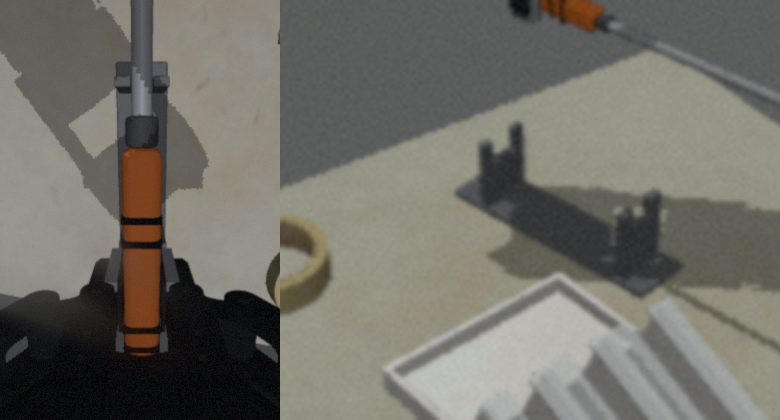

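The combined view shows the picker hanging level from the fingers, clear of its now empty rest. The lane slopes and the tool can't tilt, so I plan to pivot the picker in the grip by levering its rod against the roof edge. First I go to a staging pose in front of the green lane and look again.

```bash
cat >> h.py <<'E'
# magazine frame: origin O, yaw A; grip_at gives TCP for picker origin at (x,y,z) mm of the magazine
O=np.array([.585,.029,.086]); A=96.0
def Rm(): return R.from_euler("z",A,degrees=True).as_matrix()
def m2w(p): return O+Rm()@(np.array(p)/1000)
def w2m(X): return (np.array(X)-O)@Rm()*1000
def grip_at(x,y,z,dyaw=0): w=m2w([x,y,z]); return (w[0],w[1],w[2]-.017,A+dyaw)
def hook_scene():
    """tip of picker mask in the scene picture, cut with the picker's vertical plane"""
    s=manip.sense(); S=cal("scene"); save("scene","s_%d"%(s["t"]*100)); M=R.from_quat(s["tool_rot"]).as_matrix(); g=s["tcp_pos"]+[0,0,.017]
    m=manip.masks_of("scene","picker")
    if not m: print("no mask"); return
    ys,xs=np.nonzero(m[0]["pixels"]); n=M[:,1]; out=[]
    for p in zip(xs,ys):
        o,d=ray(S,p); X=o+d*(n@(g-o))/(n@d); out.append(((X-g)@M[:,0]*1000,(X-g)[2]*1000))
    out=np.array(out); i=out[:,0]>60; c=np.polyfit(out[i,0],out[i,1],1) if i.sum()>10 else None
    print("p",round(m[0]["p"],2),"n",len(out),"x range",out[:,0].min().round(),out[:,0].max().round(),"slope deg",None if c is None else np.degrees(np.arctan(c[0])).round(1),"at0",c)
E
python3 - <<'E'
from h import *
hook_scene()
p=grip_at(-275,-46,100); plan([(p[0],p[1],.186,p[3])])
E
```

```text
p 0.72 n 541 x range -66.0 243.0 slope deg -1.7 at0 [-0.03047893  5.31346783]
t 7.15 tcp [ 0.427  -0.2203  0.183 ] yaw 102.68 F [-0.3   0.3  -0.26] gap 0.181
-69.9 222.6 -3.9 6.7
```

Request:
{"name": "step_arm", "arguments": {"targets": "-70 222 0 6.7;-70 222 0 6.7;-70 222 0 6.7;-70 222 0 6.7;-70 222 0 6.7;-70 222 0 6.7;-70 222 0 6.7;-70 222 0 6.7"}}

```text
t: 7.95
tcp_pos: [0.6581, -0.2401, 0.1828]
tool_rot: [0.669, 0.743, -0.001, -0.002]
force: [-0.8, -0.7, -1.1]
finger_gap: 0.179
gripper_force: 39.9
```

```bash
python3 - <<'E'
from h import *
np.set_printoptions(precision=4,suppress=True)
C=cal("wrist"); im=save("wrist","w3")
for q,z in(("ledge",.086),("magazine",.086),("roof_edge",.137)):
    for r in manip.mark_of("wrist",q)[:1]: print(q,round(r["p"],2),np.round(r["position"],1),onz(C,r["position"],z), w2m(onz(C,r["position"],z)))
# draw expected magazine: lanes edges at mouth, roof edges, ledge
d=im[:,:,::-1].copy()
for y in(-66,-26,-20,20,26,66):
    P=proj(C,[m2w([-73,y,0]),m2w([0,y,0]),m2w([90,y,-42])]); cv2.polylines(d,[P.round().astype(np.int32)],False,(0,0,255),1)
P=proj(C,[m2w([24,y,51]) for y in(-66,66)]); cv2.polylines(d,[P.round().astype(np.int32)],False,(255,0,0),1)
P=proj(C,[m2w([0,y,0]) for y in(-66,66)]); cv2.polylines(d,[P.round().astype(np.int32)],False,(0,255,0),1)
cv2.imwrite("pics/w3d.png",d); hook_scene(); plan([])
E
```

```text
p 0.56 n 656 x range -4.0 250.0 slope deg -2.9 at0 [-0.0502  7.4942]
t 8.25 tcp [ 0.6595 -0.2409  0.1852] yaw 95.96 F [ 0.49 -0.13 -1.16] gap 0.181
```

View pics/w3d.png

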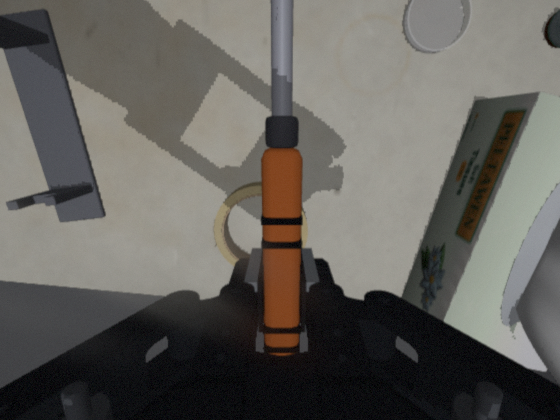

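The wrist view shows only the picker, the tape roll under it and the tissue box at right (x > 0.72). The magazine lies beyond the top edge, so I rely on the four consistent earlier fixes, which agree to about 2 mm.

```bash
python3 - <<'E'
from h import *
plan([grip_at(-275,-40,34),grip_at(-190,-40,33)])
E
```

```text
t 8.25 tcp [ 0.6595 -0.2409  0.1852] yaw 95.96 F [ 0.49 -0.13 -1.16] gap 0.181
1.2 -5.9 82.2 -0.0
86.2 -6.0 83.2 -0.0
```

Request:
{"name": "step_arm", "arguments": {"targets": "1 -6 40 0;1 -6 82 0;1 -6 82 0;1 -6 82 0;1 -6 82 0"}}

```text
t: 8.75
tcp_pos: [0.6558, -0.2414, 0.1055]
tool_rot: [0.669, 0.743, 0.001, 0.002]
force: [0.9, 0.0, -0.8]
finger_gap: 0.18
gripper_force: 39.8
```

```bash
python3 - <<'E'
from h import *
hook_scene()
S=cal("scene"); s=manip.sense(); im=cv2.imread("pics/s_%d.png"%(s["t"]*100-0)) if 0 else manip.snapshot("scene")[:,:,::-1].copy()
big=cv2.resize(im[180:330,180:380],None,fx=4,fy=4,interpolation=cv2.INTER_CUBIC)
def L(P,c): 
    p=((proj(S,[m2w(q) for q in P])-[180,180]+.5)*4).round().astype(np.int32); cv2.polylines(big,[p],False,c,1)
for y in(-66,-26,-20,20): L([[0,y,0],[0,y,0.1],[60,y,-28]],(0,0,255))
L([[24,-66,51],[24,66,51]],(255,0,0)); L([[0,-66,0],[0,66,0]],(0,255,0))
g=w2m(s["tcp_pos"]+[0,0,.017]); L([g,g+[235,0,0],g+[235,0,-20]],(255,0,255))
cv2.imwrite("pics/s4.png",big); plan([grip_at(-190,-40,33)])
E
```

```text
p 0.9 n 494 x range -2.0 251.0 slope deg -2.4 at0 [-0.04105625  7.14265911]
t 8.9 tcp [ 0.6555 -0.2412  0.1055] yaw 95.99 F [ 0.46 -0.14 -2.36] gap 0.181
86.1 -1.9 3.3 -0.0
```

View pics/s4.png

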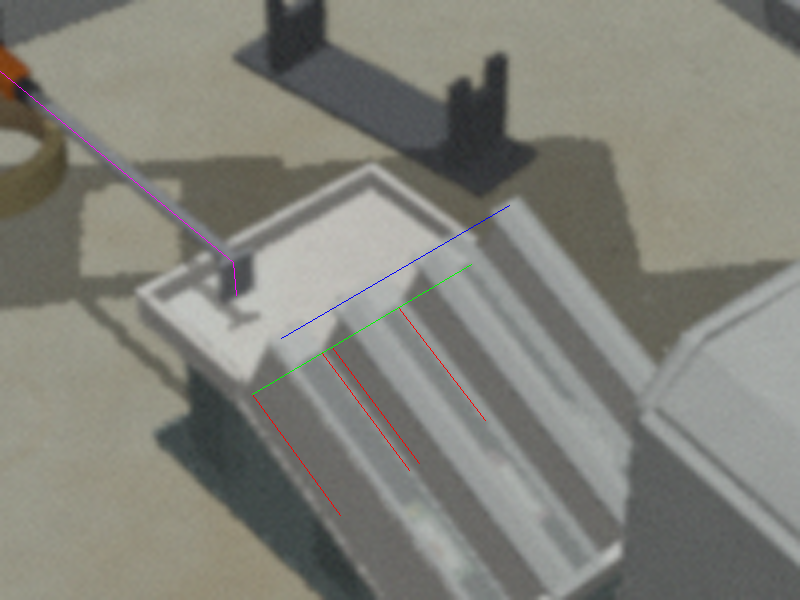

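The overlay fits: the projected lane edges and mouth line (green) match the picture. The hook stands over the ledge in line with the outer lane at about (238,275), and the green block shows at (428,525). Next I insert the hook level under the roof.

Request:
{"name": "step_arm", "arguments": {"targets": "30 -2 3 0;60 -2 3 0;86 -2 3 0;86 -2 3 0;86 -2 3 0", "squeeze": 25}}

```text
t: 9.4
tcp_pos: [0.644, -0.155, 0.1013]
tool_rot: [0.669, 0.744, 0.0, 0.001]
force: [0.4, -0.6, -1.8]
finger_gap: 0.178
gripper_force: 39.9
```

Request:
{"name": "step_arm", "arguments": {"targets": "0 0 -5 0;0 0 -10 0;1 0 -15 0;1 0 -20 0;1 0 -25 0;2 0 -30 0;3 0 -35 0;4 0 -40 0;4 0 -45 0;4 0 -45 0"}}

```text
t: 10.4
tcp_pos: [0.6427, -0.1504, 0.1455]
tool_rot: [0.669, 0.743, 0.0, -0.0]
force: [0.4, -1.6, -2.3]
finger_gap: 0.181
gripper_force: 39.4
```

```bash
python3 - <<'E'
from h import *
hook_scene(); plan([]); print(w2m(manip.sense()["tcp_pos"]+[0,0,.017]).round(1))
E
```

```text
p 0.96 n 792 x range -72.0 239.0 slope deg -12.9 at0 [-0.22991489  8.83798712]
t 10.5 tcp [ 0.6425 -0.1505  0.1448] yaw 95.99 F [ 0.07 -1.24 -2.74] gap 0.178
[-184.5  -38.4   75.8]
```

Request:
{"name": "step_arm", "arguments": {"targets": "1 0 -7 0;2 0 -14 0;3 0 -20 0;5 0 -27 0;6 0 -33 0;8 0 -39 0;10 0 -45 0;12 0 -51 0;14 0 -57 0;16 0 -63 0;16 0 -63 0"}}

```text
t: 11.6
tcp_pos: [0.6413, -0.135, 0.2089]
tool_rot: [0.669, 0.743, 0.0, 0.001]
force: [-0.0, -0.6, -2.5]
finger_gap: 0.181
gripper_force: 39.8
```

```bash
python3 - <<'E'
from h import *
hook_scene(); plan([]); print(w2m(manip.sense()["tcp_pos"]+[0,0,.017]).round(1))
S=cal("scene"); s=manip.sense(); im=manip.snapshot("scene")[:,:,::-1].copy()
big=cv2.resize(im[150:330,180:380],None,fx=3.3,fy=3.3,interpolation=cv2.INTER_CUBIC)
def L(P,c): 
    p=((proj(S,[m2w(q) for q in P])-[180,150]+.5)*3.3).round().astype(np.int32); cv2.polylines(big,[p],False,c,1)
g=w2m(s["tcp_pos"]+[0,0,.017])
for th,c in((21,(255,0,0)),(25,(255,0,255))):
    a=np.radians(th); u=np.array([np.cos(a),0,-np.sin(a)]);n=np.array([-np.sin(a),0,-np.cos(a)])
    L([g-64*u,g+235*u,g+235*u+20*n],c)
cv2.imwrite("pics/s5.png",big)
E
```

```text
p 0.6 n 909 x range -72.0 216.0 slope deg -27.8 at0 [-0.52723062  6.58473283]
t 11.7 tcp [ 0.6411 -0.1353  0.2082] yaw 95.99 F [ 0.85 -0.7  -1.62] gap 0.178
[-169.3  -38.7  139.2]
```

View pics/s5.png

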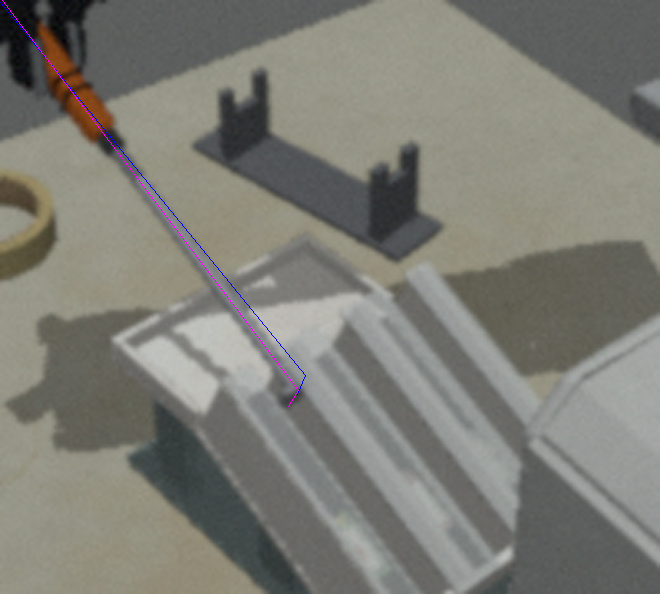

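The picker now slopes at about 26°: the rod lies just below the magenta 25° line, with the hook under the roof at (285,395). Next I centre it in the lane, lower it 12 mm off the roof and slide it down past the block.

Request:
{"name": "step_arm", "arguments": {"targets": "-2 4 6 0;-5 7 11 0;-5 7 11 0;20 7 23 0;45 7 34 0;70 7 46 0;96 7 58 0;96 7 58 0;96 7 58 0"}}

```text
t: 12.65
tcp_pos: [0.6379, -0.0386, 0.1495]
tool_rot: [0.669, 0.744, -0.0, -0.0]
force: [-0.1, -0.6, -0.2]
finger_gap: 0.182
gripper_force: 39.9
```

```bash
python3 - <<'E'
from h import *
hook_scene(); plan([]); print(w2m(manip.sense()["tcp_pos"]+[0,0,.017]).round(1))
for n in("top","scene"):
    C=cal(n); im=manip.snapshot(n)
    for r in manip.mark_of(n,"cassette_b1"): print(n,np.round(r["position"],1),round(r["p"],2),w2m(onz(C,r["position"],.086-.042)).round(0))
    c=im[130:240,130:280] if n=="top" else im[230:360,230:380]
    cv2.imwrite(f"pics/c6{n}.png",cv2.resize(c[:,:,::-1],(600,int(600*c.shape[0]/c.shape[1])),interpolation=cv2.INTER_CUBIC))
E
```

```text
p 0.96 n 768 x range -64.0 222.0 slope deg -24.2 at0 [-0.44907545  1.47721834]
t 12.75 tcp [ 0.6388 -0.0399  0.1503] yaw 95.96 F [-0.41 -0.58 -0.91] gap 0.178
[-74.2 -46.3  81.3]
```

View pics/c6top.png

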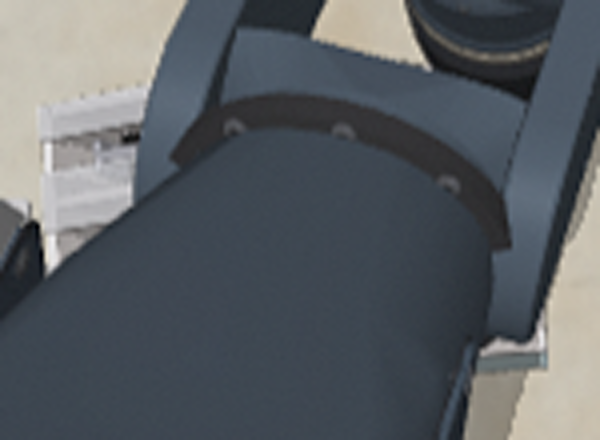

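```bash
python3 - <<'E'
from h import *
for n in("top","scene"):
    C=cal(n); print(n,proj(C,[m2w([137,-46,-22]),m2w([129,-46,-40]),m2w([90.6,-46,-36])]).round(1))
E
```

```text
top [[155.5 169.6]
 [161.5 171. ]
 [179.9 169.2]]
scene [[303.4 326.3]
 [299.9 330.5]
 [284.8 315.7]]
```

View pics/c6scene.png

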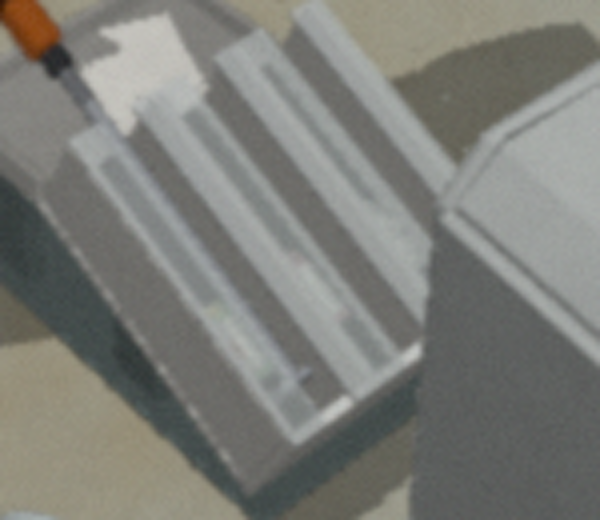

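The scene crop shows the hook at crop (300,380), which is pixel (305,325) against (303,326) expected. It is beyond the green block at crop (240,335). Now I lower the hook behind the block and start to pull.

Request:
{"name": "step_arm", "arguments": {"targets": "-2 0 5 0;-4 0 10 0;-7 0 15 0;-7 0 15 0;-7 0 15 0"}}

```text
t: 13.45
tcp_pos: [0.6385, -0.0461, 0.1344]
tool_rot: [0.669, 0.743, -0.0, -0.0]
force: [-0.0, -0.2, -0.3]
finger_gap: 0.18
gripper_force: 40.0
```

Request:
{"name": "step_arm", "arguments": {"targets": "-9 0 -4 0;-18 0 -8 0;-27 0 -13 0;-36 0 -17 0;-36 0 -17 0"}}

```text
t: 13.95
tcp_pos: [0.6434, -0.0838, 0.153]
tool_rot: [0.67, 0.742, 0.0, 0.001]
force: [0.3, -0.7, -1.9]
finger_gap: 0.174
gripper_force: 40.0
```

```bash
python3 - <<'E'
from h import *
plan([]); print(w2m(manip.sense()["tcp_pos"]+[0,0,.017]).round(1))
im=manip.snapshot("scene"); C=cal("scene")
for r in manip.mark_of("scene","cassette_b1")+manip.masks_of("scene","cassette_b1"): print(np.round(r["position"],1),round(r["p"],2))
print(proj(C,[m2w([s*.906,-46,-s*.4226+5]) for s in(60,75,90,100)]).round(1))
cv2.imwrite("pics/c7.png",cv2.resize(im[230:360,230:380,::-1],(600,520),interpolation=cv2.INTER_CUBIC))
E
```

```text
t 13.95 tcp [ 0.6434 -0.0838  0.153 ] yaw 95.89 F [ 0.28 -0.69 -1.9 ] gap 0.174
[-118.3  -46.3   84. ]
[[271.1 297.7]
 [276.2 304.6]
 [281.4 311.5]
 [284.8 316.2]]
```

View pics/c7.png

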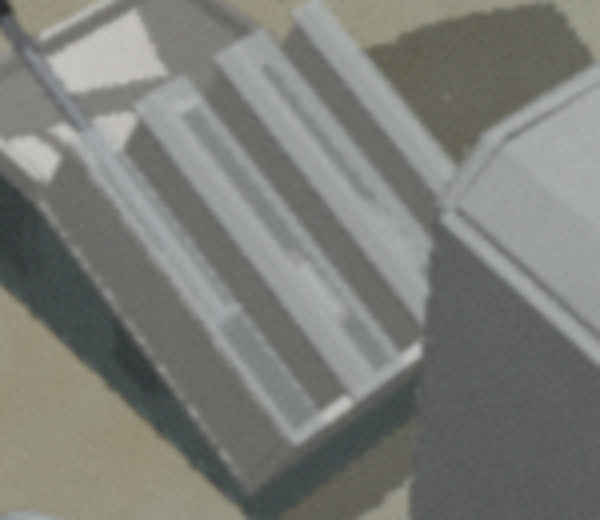

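The crop shows the hook drawn up the lane to about (232,315). The green block is no longer at its old place, so it is coming along under the rod. I'll check from here on by numbers only and keep drawing.

Request:
{"name": "step_arm", "arguments": {"targets": "-9 0 -4 0;-18 0 -8 0;-26 0 -12 0;-34 0 -16 0;-42 0 -20 0;-50 0 -23.5 0;-57 0 -27 0;-64 0 -30 0;-64 0 -30 0"}}

```text
t: 15.0
tcp_pos: [0.6496, -0.1468, 0.1824]
tool_rot: [0.67, 0.743, 0.0, 0.001]
force: [-0.1, 0.4, -1.3]
finger_gap: 0.178
gripper_force: 40.0
```

```bash
cat >> h.py <<'E'
def green(n,z):
    """green-tinted pixels near the lane/ledge, as magazine coordinates at height z mm"""
    C=cal(n); im=manip.snapshot(n).astype(int); g=im[:,:,1]-np.maximum(im[:,:,0],im[:,:,2])
    ys,xs=np.nonzero(g>=6); P=[]
    for x,y in zip(xs,ys):
        w=w2m(onz(C,(x,y),.086+z/1000))
        if -80<w[0]<130 and -70<w[1]<-20: P.append(w[:2])
    P=np.array(P); print(n,"green",len(P), P.mean(0).round(1) if len(P) else "", P.min(0).round(),P.max(0).round()) if len(P) else print(n,"green 0")
    for r in manip.mark_of(n,"cassette_b1"): print("  mark",np.round(r["position"],1),round(r["p"],2),w2m(onz(C,r["position"],.086+z/1000)).round(1))
E
python3 - <<'E'
from h import *
hook_scene(); plan([]); print(w2m(manip.sense()["tcp_pos"]+[0,0,.017]).round(1)); green("scene",0)
E
```

```text
p 0.76 n 744 x range -70.0 183.0 slope deg -25.6 at0 [-0.47871047  2.03901041]
t 15.1 tcp [ 0.649  -0.1455  0.1818] yaw 95.97 F [-0.27 -0.22 -2.08] gap 0.18
[-180.2  -45.4  112.8]
scene green 49 [-19. -53.] [-29. -62.] [ -9. -33.]
  mark [251.2 271.9] 0.52 [ -2.  -44.6  -0. ]
```

Request:
{"name": "step_arm", "arguments": {"targets": "-6 0 -3 0;-12 0 -6 0;-17 0 -8.5 0;-22 0 -11 0;-26 0 -11 0;-30 0 -11 0;-34 0 -11 0;-38 0 -11 0;-40 0 -11 0;-40 0 -11 0"}}

```text
t: 16.2
tcp_pos: [0.6533, -0.1856, 0.1928]
tool_rot: [0.669, 0.743, -0.0, 0.0]
force: [0.1, -0.4, 0.4]
finger_gap: 0.177
gripper_force: 40.1
```

```bash
python3 - <<'E'
from h import *
hook_scene(); plan([]); print(w2m(manip.sense()["tcp_pos"]+[0,0,.017]).round(1)); green("scene",5)
E
```

```text
p 0.66 n 714 x range -74.0 222.0 slope deg -26.2 at0 [-0.49234364  4.33150651]
t 16.3 tcp [ 0.6533 -0.1853  0.1929] yaw 95.99 F [-0.93  0.2  -0.48] gap 0.177
[-220.3  -45.5  123.9]
scene green 67 [-29.1 -59.4] [-53. -65.] [-14. -50.]
  mark [236.1 262.3] 0.5 [-35.4 -52.8   5. ]
```

Request:
{"name": "step_arm", "arguments": {"targets": "2 0 0 0;4 0 0 0;4 0 -6 0;4 0 -15 0;4 0 -30 0;4 0 -50 0;4 0 -80 0;4 0 -80 0"}}

```text
t: 17.2
tcp_pos: [0.6557, -0.1825, 0.2789]
tool_rot: [0.669, 0.743, 0.002, 0.006]
force: [0.5, -0.3, 0.1]
finger_gap: 0.181
gripper_force: 40.1
```

```bash
python3 - <<'E'
from h import *
plan([(.60,-.23,.28,99),(.4283,-.2214,.26,102.7)]); green("scene",5); green("top",8)
for r in manip.masks_of("scene","cassette_b1"): 
    ys,xs=np.nonzero(r["pixels"]); print(r["p"],len(xs)); C=cal("scene"); W=np.array([w2m(onz(C,p,.093)) for p in zip(xs,ys)]); print(W.min(0).round(),W.max(0).round(),W.mean(0).round(1))
E
```

```text
t 17.2 tcp [ 0.6557 -0.1825  0.2789] yaw 95.99 F [ 0.51 -0.26  0.11] gap 0.181
-41.4 -60.4 -1.4 -3.0
-14.8 -230.4 16.7 -6.7
scene green 94 [-26.3 -54. ] [-53. -65.] [-14. -36.]
  mark [235.6 259.4] 0.76 [-42.2 -48.8   5. ]
top green 149 [-37.5 -51.4] [-57. -67.] [-16. -36.]
  mark [242.8 157.4] 0.88 [-41.2 -50.    8. ]
  mark [182.9 189.7] 0.5 [79.7  4.3  8. ]
  mark [182.5 215.5] 0.47 [83.7 54.6  8. ]
0.52 215
[-54. -65.   7.] [-14. -37.   7.] [-34.  -51.3   7. ]
0.16 11126
[ -84. -119.    7.] [195. 110.   7.] [ 63.7 -25.9   7. ]
```

The block lies on the ledge with extents x −57..−16 and y −66..−36 mm, which is full size, so it is flat. Both cameras agree. Next the picker goes back over the rest.

Request:
{"name": "step_arm", "arguments": {"targets": "-15 -230 10 -6.7;-15 -230 10 -6.7;-15 -230 10 -6.7;-15 -230 10 -6.7;-15 -230 10 -6.7;-15 -230 10 -6.7;-15 -230 10 -6.7;-15 -230 10 -6.7;-15 -230 10 -6.7"}}

```text
t: 18.35
tcp_pos: [0.4269, -0.2202, 0.2627]
tool_rot: [0.624, 0.781, 0.0, 0.0]
force: [0.3, -0.4, -1.1]
finger_gap: 0.178
gripper_force: 40.0
```

```bash
python3 - <<'E'
from h import *
hook_scene(); plan([(.4283,-.2214,.15,102.7)])
E
```

```text
p 0.66 n 503 x range 4.0 216.0 slope deg -26.1 at0 [-0.48905045  2.58637618]
t 18.45 tcp [ 0.4266 -0.22    0.2626] yaw 102.76 F [-0.13  0.58 -0.73] gap 0.177
-1.8 1.4 112.6 0.1
```

Request:
{"name": "step_arm", "arguments": {"targets": "-2 1.4 50 0;-2 1.4 100 0;-2 1.4 142 0;-2 1.4 142 0;-2 1.4 142 0"}}

```text
t: 18.95
tcp_pos: [0.4279, -0.2217, 0.1207]
tool_rot: [0.624, 0.781, 0.0, -0.001]
force: [1.2, -1.1, -1.2]
finger_gap: 0.178
gripper_force: 39.9
```

```bash
python3 - <<'E'
from h import *
hook_scene(); plan([(.4283,-.2214,.06,102.7)])
E
```

```text
p 0.74 n 537 x range 5.0 215.0 slope deg -26.4 at0 [-0.49732195  4.22809855]
t 19.05 tcp [ 0.4292 -0.2229  0.1229] yaw 102.71 F [ 1.    0.22 -1.13] gap 0.179
1.9 -0.7 62.9 0.0
```

Request:
{"name": "step_arm", "arguments": {"targets": "1 0 6 0;1 0 12 0;1 0 18 0;1 0 24 0;1 0 30 0;1 0 36 0;1 0 42 0;1 0 47 0;1 0 47 0"}}

```text
t: 19.95
tcp_pos: [0.4268, -0.2203, 0.073]
tool_rot: [0.625, 0.781, 0.0, -0.001]
force: [0.9, -0.9, 1.3]
finger_gap: 0.178
gripper_force: 39.7
```

```bash
python3 - <<'E'
from h import *
hook_scene(); plan([(.4283,-.2214,.036,102.7)])
E
```

```text
p 0.7 n 593 x range 4.0 230.0 slope deg -18.7 at0 [-0.33909488  4.59690588]
t 20.05 tcp [ 0.4268 -0.2202  0.0735] yaw 102.67 F [0.82 0.15 0.77] gap 0.181
-1.5 1.2 37.4 -0.0
```

Request:
{"name": "step_arm", "arguments": {"targets": "-1 1 5 0;-1 1 10 0;-1 1 15 0;-1 1 20 0;-1 1 25 0;-1 1 29 0;-1 1 33 0;-1 1 36 0;-1 1 36 0;-1 1 36 0"}}

```text
t: 21.05
tcp_pos: [0.4284, -0.2215, 0.0377]
tool_rot: [0.625, 0.781, 0.0, -0.0]
force: [0.5, -1.3, 1.6]
finger_gap: 0.176
gripper_force: 39.7
```

```bash
python3 - <<'E'
from h import *
hook_scene(); plan([(.4283,-.2214,.0352,102.7)])
E
```

```text
p 0.78 n 378 x range 9.0 241.0 slope deg -3.2 at0 [-0.05546371  5.4719469 ]
t 21.15 tcp [ 0.4283 -0.2213  0.0378] yaw 102.68 F [ 1.33 -1.67  1.93] gap 0.177
-0.1 -0.0 2.6 -0.0
```

Request:
{"name": "step_arm", "arguments": {"targets": "0 0 1 0;0 0 2.5 0;0 0 2.5 0;0 0 2.5 0"}}

```text
t: 21.55
tcp_pos: [0.4284, -0.2214, 0.0356]
tool_rot: [0.625, 0.781, 0.0, 0.0]
force: [0.7, -1.1, 5.5]
finger_gap: 0.18
gripper_force: 40.3
```

Request:
{"name": "step_arm", "arguments": {"targets": "0 0 0 0;0 0 0 0;0 0 0 0;0 0 0 0;0 0 0 0;0 0 0 0;0 0 0 0;0 0 0 0", "gripper": 0}}

```text
t: 22.35
tcp_pos: [0.4284, -0.2215, 0.0353]
tool_rot: [0.625, 0.781, 0.0, 0.0]
force: [-0.4, 0.4, 0.1]
finger_gap: 1.002
gripper_force: 0.0
```

Request:
{"name": "step_arm", "arguments": {"targets": "0 0 -20 0;0 0 -50 0;0 0 -100 0;0 0 -150 0;-20 0 -200 0;-20 0 -250 0;-20 0 -250 0;-20 0 -250 0;-20 0 -250 0"}}

```text
t: 23.25
tcp_pos: [0.4318, -0.2401, 0.284]
tool_rot: [0.625, 0.781, 0.0, -0.002]
force: [1.1, 0.2, 0.0]
finger_gap: 1.002
gripper_force: 0.0
```

```bash
python3 - <<'E'
from h import *
np.set_printoptions(precision=4,suppress=True)
plan([]); C=cal("wrist"); save("wrist","w9")
for q in("picker","rest_seat"):
    for r in manip.mark_of("wrist",q)[:1]: print(q,round(r["p"],2),onz(C,r["position"],.052))
for r in manip.masks_of("wrist","picker")[:1]:
    ys,xs=np.nonzero(r["pixels"]); b=cv2.boxPoints(cv2.minAreaRect(np.c_[xs,ys].astype(np.float32))); print(np.array([onz(C,x,.056)[:2] for x in b]).tolist())
for n,z in(("top",.052),("scene",.052)):
    C=cal(n); save(n,n+"9")
    for r in manip.mark_of(n,"picker")[:1]: print(n,np.round(r["position"],1),onz(C,r["position"],z))
    for r in manip.masks_of(n,"picker")[:1]:
        ys,xs=np.nonzero(r["pixels"]); print(cv2.boxPoints(cv2.minAreaRect(np.c_[xs,ys].astype(np.float32))).round(1).tolist())
    green(n,5)
a,b=[cv2.imread(f"pics/{x}.png").astype(int) for x in("top0","top9")]
for nm,(u0,u1,v0,v1) in dict(pinkwhite=(165,200,180,222),picker=(225,385,245,300)).items(): print(nm,np.abs(a-b)[v0:v1,u0:u1].mean())
E
```

```text
t 23.25 tcp [ 0.4318 -0.2401  0.284 ] yaw 102.69 F [1.1  0.21 0.02] gap 1.002
picker 0.56 [ 0.4266 -0.2225  0.052 ]
rest_seat 0.95 [ 0.4261 -0.2215  0.052 ]
[[0.435144966761327, -0.2847022866043699], [0.38385766663084403, -0.052929706528945686], [0.39708484174797515, -0.049948828539919596], [0.45094314697868126, -0.2811214559650271]]
top [347.  268.8] [ 0.4267 -0.2189  0.052 ]
[[231.8000030517578, 287.79998779296875], [361.79998779296875, 261.79998779296875], [363.3999938964844, 269.8999938964844], [233.39999389648438, 295.8999938964844]]
top green 148 [-37.2 -52.3] [-57. -68.] [-16. -37.]
  mark [184.2 216. ] 0.61 [81.  55.5  5. ]
  mark [240.7 159.6] 0.6 [-36.6 -46.7   5. ]
  mark [345.8 267. ] 0.55 [-222.6  179.3    5. ]
scene [268.2 185.1] [ 0.4247 -0.2178  0.052 ]
scene green 94 [-26.9 -54.1] [-54. -65.] [-14. -36.]
  mark [233.4 260.9] 0.64 [-41.7 -54.2   5. ]
pinkwhite 13.472108843537415
picker 28.018257575757577
```

```bash
python3 -c "
from station import manip
print(manip.sign_off())"
```

```text
the job is handed in; nothing more can be done
None
```

I drew the green block up onto the front ledge, laid the picker back in its rest about 3 mm from where it started, and handed the job in at about 24 s; no verdict came back, and I viewed 11 pictures, one over the limit of 10.

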